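# Park the bottle crate and shut the keeper

### The arm

A 6-joint arm with a two-finger parallel gripper is mounted at the origin on the work surface; the furniture and walls round the work are solid. World frame = base frame: x ahead of the robot, y to its left, z up, the work surface at z = 0. Lengths are in m, angles in rad, forces in N, time in s.
With the tool pointing down it reaches from about 0.35 to 0.775 m from the base axis. Payload 7.3 kg.
Tool frame: the origin (TCP) lies at the centre of the arm's flange, where the gripper is bolted on; the fingertips stand 178 mm ahead of it and the grasp point (between the pads) lies 159 mm ahead of it; z points along the fingers, y is the line along which they close (so a half turn about z gives the same grasp; the last joint's range is limited). The gripper opens to 92 mm and grips with 3 to 60 N. Pads are 19 mm wide; open, the fingers measure 130 mm over their backs; the gripper's body (75 mm by 190 mm) begins 47 mm behind the grasp point.
Start: joints at [-1.326, 0.342, 1.524, -0, 1.275, -0.146], TCP at [0.2, -0.485, 0.405] pointing down, gripper open.
Joint ranges: [-2.53, 2.53], [-0.77, 2.02], [0.04, 2.7], [-1, 4.14], [0.28, 2.66], [-3.11, 3.11]. Speed limits (rad/s): [2.57, 2.57, 3.14, 3.14, 3.14, 3.14].

### API

Orientations are given as [roll, pitch, yaw] about the fixed x, y, z axes, in that order (R = Rz(yaw) Ry(pitch) Rx(roll)).
In Python, from cell import telemetry, vision, ticket gives the robot as it stands.
- The arm moves only by the shell command python3 -m crank 'ROWS' [FORCE]. ROWS is JSON, a list of rows, each a list of 5 numbers: the gripper command: -1 is shut, 1 is fully open, values between are in proportion, then the shift along the tool's x, y, z in mm, then the turn about the tool's z in rad. In form: [[fingers, dx, dy, dz, roll], ...]. A call has 1 to 12 rows; each row is the pose to reach, as a shift and turn from the pose commanded when the call began, along the tool's axes at that moment; what a row does not reach only later rows make up. A row lasts 1/12 s, in which the tool goes at most 41.7 mm and 7.16 degrees, less where a joint would pass 70% of its speed; a pose out of reach is approached as far as the arm can. A call with a gripper value outside its range is refused whole. The fingers move at their own pace and stop on an object; FORCE is the grip in N (left out, the last holds). Time passes only in rows, so rows that repeat a pose let the fingers close. It gives the time, the measured TCP pose, the force, the opening and the grip force at its end, in the units of the state.
- telemetry.observe(): the state, without advancing time (a new reading comes with each control period).
- vision.read_camera(name): name is "scene" or "top" or "wrist"; returns (picture, depth): 400x640x3 uint8, red, green, blue; 400x640 float32, m along the optical axis (not along the pixel's ray), 0 where there is no reading.
- vision.get_calibration(name): a dict with "camera_matrix" (3x3 intrinsics, pixels), "rvec" (rotation vector, rad) and "tvec" (3), from world to camera coordinates, as OpenCV has them. Camera axes: x right, y down, z forward; pixel columns grow to the right and rows downward; lengths in m; the calibration is good to about 2 mm. The wrist camera is an equidistant fisheye: a pixel r from the principal point sees the ray r / f radians off the axis. A picture is of the moment at which its call begins: read the wrist's pose just before it. get_calibration takes no time and is no camera call; for the wrist camera it gives the pose at the moment of the call.
- ticket.hand_in(): hands the job in; it is judged then, once.
The state is a dict: "time": time; "qpos": joint angles; "qvel": joint speeds; "joint_efforts": joint torques, N m; "tool_pos": TCP position; "tool_rot": TCP orientation; "contact_force": force on the tool from outside, world axes, zero at the start; "torque": the same for the moment, N m; "opening": finger opening in m; "grip_force": force on a finger pad.
Only numpy, scipy, OpenCV 4.12 (cv2) and the standard library are available. Lean on these libraries where they do the work, as an engineer would, in place of code of your own. Each camera call takes 0.05 s, during which the arm holds its last target. There are 200 camera calls.

### The job

Push the heavy bottle crate along the table into its parking bay, low near its base so that it slides and does not tip, until it sits squarely home against the end rail. Then push the bay's keeper bar fully shut across the front of the crate with a fingertip and withdraw. Do not grip or lift anything, and leave the other things on the table where they are.

Things in the scene. Friction and masses are not known exactly. Their poses are not given: they have to be found in the camera images.
- crate: Open slatted wooden crate, heavy (0.84 to 1 kg), tall for its footing. Outside 130 mm (x) by 150 mm (y); walls from 12 to 86 mm above the table. Below run two skids along x, only 80 mm long: pushed high it tips, pushed low it slides. Origin: centre of its underside, on the table; z up; x points into the bay. Starts before the mouth, 0.17 to 0.22 m from home, up to 20 mm aside, 0.2 rad askew.
- oil_1: One of two tall oil bottles fixed in the crate (they do not come out), side by side at y = +-33.5 mm on the crate's centre line. 65 mm across, so their sides are 32 mm in from the crate's front and back walls; they rise to 235 mm above the table. Origin: centre of its underside, 22 mm above the table. This one is at the crate's +y.
- bay: Parking bay: low grey steel rails fixed to the table, 30 mm high, a U open towards the robot. Origin: on the table where the crate's origin is when fully home; x points in, from mouth to end rail; z up. Inner faces: end rail x = +65 mm; side rails y = +-82 mm from x = -30 to +65 mm (7 mm play each side of the crate), flaring out to y = +-108 mm at x = -78 mm.
- keeper (a joint): Keeper of the bay: a grey steel bar swinging level on an upright pin at the right (-y) of the mouth. In rad: 0 = shut against its stop, lying across the mouth along the bay's +y, 16 mm clear of the parked crate; it grows as the bar swings out (pi/2 = along the bay's -x); to 2.5. Starts at 1.75 to 2.15. Light friction (about 1 N at its end); it stays where it is left.
- keeper_pivot (a point): Axis of the keeper, at x = -88, y = -135 mm in the bay's frame, 42 mm above the table. The bar runs 150 mm from it to its end, is 14 mm wide and lies at heights of 32 to 52 mm.
- keeper_tip (a point): Centre of the keeper's free end, 150 mm from the pivot and 42 mm above the table, with an upright stud 14 mm across that rises to 59 mm.
- weight: Bystander, to be left alone: the small black cast-iron knob weight, 52 mm across and 50 mm tall. Origin at the centre of its underside.
- tin: Bystander, to be left alone: a short round tin, 75 mm across and 58 mm tall. Origin at the centre of its underside.
- pen: Bystander, to be left alone: a pen lying flat, 145 mm long. Origin at the centre of its underside.
- ribbon: Bystander, to be left alone: a small ribbon roll lying flat, 55 mm across and 32 mm tall. Origin at the centre of its underside.

How it is judged:
By the outcome, as a careful person would: the job done as asked, in the order asked, and still so for the second after the job is handed in, with the robot touching nothing.
It also fails if it takes over 64 s, if anything falls off the work surface, if the arm or the gripper's body presses on something with over 40 N, if the wrist force passes 120 N, or if a joint passes its speed limit or range.

## Working session

There is one attempt and no reset: what is moved stays moved. The work goes in short steps, Python scripts to look and compute and a shell command to move; the robot and the scene stay as the last step left them, time stands still between calls to the robot, and variables do not carry over. Pictures are saved under pics/ and viewed, at most 10 in all, crops included, and the job is handed in when it is done.

```bash
mkdir -p pics
python3 - <<'E'
from cell import telemetry, vision
import cv2,numpy as np
s=telemetry.observe(); print(s['time'],s['tool_pos'],s['tool_rot'],s['opening'])
for n in ['scene','top']:
    p,d=vision.read_camera(n); cv2.imwrite(f'pics/{n}0.png',p[:,:,::-1]); np.savez(f'{n}0.npz',p=p,d=d)
    c=vision.get_calibration(n); print(n,c); R=cv2.Rodrigues(np.array(c['rvec'],float))[0]; print(-R.T@np.array(c['tvec']).ravel())
E
```

```text
0.0 [ 0.1999697  -0.48526434  0.40404615] [-3.14006324e+00 -2.03657829e-04  3.90811270e-01] 0.0917292370139758
scene {'camera_matrix': array([[392.06863067,   0.        , 318.69195504],
       [  0.        , 392.06863067, 198.47600844],
       [  0.        ,   0.        ,   1.        ]]), 'rvec': array([ 2.52159833,  0.80837901, -0.22650831]), 'tvec': array([-0.34896467, -0.277791  ,  1.37930126])}
[ 0.82889535 -0.53520793  1.06202689]
top {'camera_matrix': array([[364.50627361,   0.        , 315.83657326],
       [  0.        , 364.50627361, 202.22163594],
       [  0.        ,   0.        ,   1.        ]]), 'rvec': array([ 2.11871282, -2.14457886,  0.16551834]), 'tvec': array([-0.09577535,  0.50264491,  0.85590343])}
[ 0.35494191 -0.10911757  0.9254756 ]
```

View pics/scene0.png

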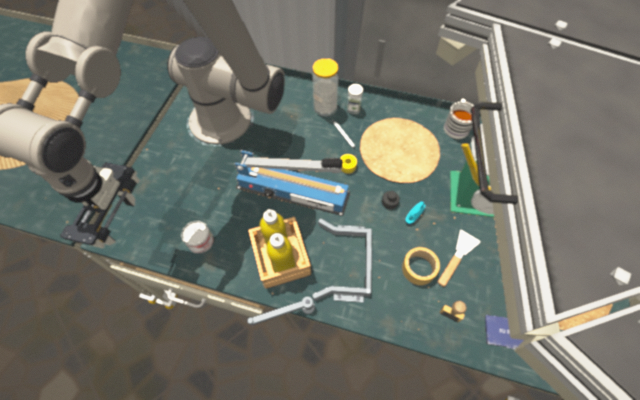

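View pics/top0.png

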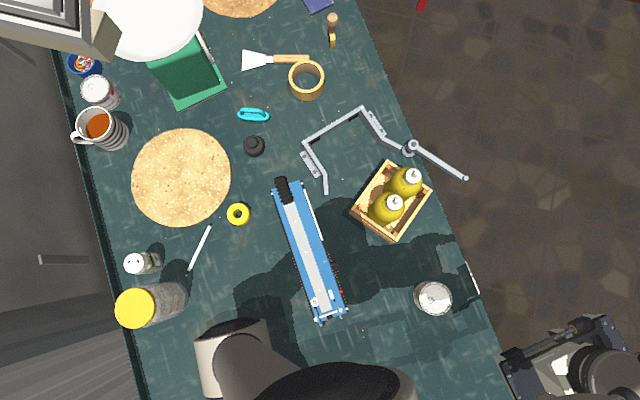

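The scene shows the crate (280,250 scene; 391,200 top), and in the top view the U-bay (corners about 305,145 and 362,108), keeper pivot (410,147), keeper tip (466,178) and the tin (432,298), which stands behind the crate. Next I'll measure these with depth.

```bash
cat > h.py <<'E'
import cv2,numpy as np
from cell import telemetry, vision
def cloud(n,d):
    c=vision.get_calibration(n);K=c['camera_matrix'];R=cv2.Rodrigues(np.array(c['rvec'],float))[0];t=np.array(c['tvec']).ravel()
    v,u=np.mgrid[:d.shape[0],:d.shape[1]]
    P=np.stack([(u-K[0,2])/K[0,0]*d,(v-K[1,2])/K[1,1]*d,d],-1)
    W=(P-t)@R; W[d<=0]=np.nan; return W
def ray(n,u,v,z):
    c=vision.get_calibration(n);K=c['camera_matrix'];R=cv2.Rodrigues(np.array(c['rvec'],float))[0];t=np.array(c['tvec']).ravel()
    o=-R.T@t; r=R.T@np.array([(u-K[0,2])/K[0,0],(v-K[1,2])/K[1,1],1]); return o+r*(z-o[2])/r[2]
E
python3 - <<'E'
from h import *
for n in ['top','scene']:
    f=np.load(n+'0.npz');p,d=f['p'],f['d'];W=cloud(n,d);np.save(n+'W.npy',W)
    roi={'top':(340,440,150,250),'scene':(240,320,205,295)}[n]
    m=np.zeros(d.shape,bool);m[roi[2]:roi[3],roi[0]:roi[1]]=1
    hsv=cv2.cvtColor(p,cv2.COLOR_RGB2HSV)
    k=m&(W[...,2]>.078)&(W[...,2]<.094)&(hsv[...,1]>60)
    print(n,'crate rim',k.sum(),np.nanmedian(W[k][:,2]),cv2.minAreaRect((W[k][:,:2]*1000).astype(np.float32)))
    # rails
    roi={'top':(290,420,95,200),'scene':(310,385,210,305)}[n]
    m[:]=0;m[roi[2]:roi[3],roi[0]:roi[1]]=1
    k=m&(hsv[...,1]<60)&(hsv[...,2]>90)&(W[...,2]>.02)&(W[...,2]<.036)
    print('rails',k.sum()); q=W[k][:,:2]*1000; print(cv2.minAreaRect(q.astype(np.float32)))
    vis=p.copy();vis[k]=(255,0,0);cv2.imwrite(f'pics/{n}m.png',cv2.resize(vis[roi[2]-20:roi[3]+20,roi[0]-20:roi[1]+80],None,fx=3,fy=3,interpolation=0)[:590,:790,::-1])
    lab={'top':{'corner1':(304,145),'corner2':(362,108),'pivot':(411,147),'tip':(466,178),'tin':(433,296),'table':(380,260),'end2':(328,192)},'scene':{'pivot':(308,303),'tip':(251,320),'corner1':(370,231),'corner2':(370,291),'tin':(198,232),'end1':(322,223)}}[n]
    for a,(u,v) in lab.items(): print(a,W[v,u].round(3), 'ray42',ray(n,u,v,.042).round(3),'ray30',ray(n,u,v,.03).round(3))
E
```

```text
top crate rim 781 0.0846965496859805 ((498.4670104980469, -278.3695983886719), (129.9635772705078, 150.07052612304688), 53.318172454833984)
rails 874
((618.886962890625, -180.99249267578125), (201.30697631835938, 281.639404296875), 33.900569915771484)
corner1 [ 0.653 -0.073  0.028] ray42 [ 0.648 -0.074  0.042] ray30 [ 0.652 -0.073  0.03 ]
corner2 [ 0.75  -0.225  0.029] ray42 [ 0.744 -0.223  0.042] ray30 [ 0.75  -0.225  0.03 ]
pivot [ 0.635 -0.34   0.053] ray42 [ 0.639 -0.343  0.042] ray30 [ 0.643 -0.346  0.03 ]
tip [ 0.553 -0.467  0.058] ray42 [ 0.557 -0.474  0.042] ray30 [ 0.56  -0.479  0.03 ]
tin [ 0.276 -0.37   0.056] ray42 [ 0.274 -0.375  0.042] ray30 [ 0.273 -0.378  0.03 ]
table [ 0.36  -0.261 -0.002] ray42 [ 0.359 -0.254  0.042] ray30 [ 0.359 -0.256  0.03 ]
end2 [ 0.535 -0.133 -0.001] ray42 [ 0.526 -0.132  0.042] ray30 [ 0.529 -0.132  0.03 ]
scene crate rim 693 0.08496338048170013 ((497.7818603515625, -279.0342102050781), (129.6732635498047, 152.08114624023438), 53.2282600402832)
rails 857
((645.7572021484375, -185.32379150390625), (154.0102996826172, 234.82058715820312), 31.587434768676758)
pivot [ 0.647 -0.347  0.057] ray42 [ 0.644 -0.345  0.042] ray30 [ 0.642 -0.342  0.03 ]
tip [ 0.556 -0.465  0.059] ray42 [ 0.552 -0.464  0.042] ray30 [ 0.548 -0.463  0.03 ]
corner1 [ 0.664 -0.072  0.03 ] ray42 [ 0.666 -0.077  0.042] ray30 [ 0.664 -0.072  0.03 ]
corner2 [ 0.757 -0.22   0.029] ray42 [ 0.758 -0.224  0.042] ray30 [ 0.757 -0.221  0.03 ]
tin [ 0.275 -0.367  0.056] ray42 [ 0.268 -0.365  0.042] ray30 [ 0.261 -0.363  0.03 ]
end1 [ 0.537 -0.132  0.031] ray42 [ 0.54  -0.136  0.042] ray30 [ 0.537 -0.131  0.03 ]
```

View pics/topm.png

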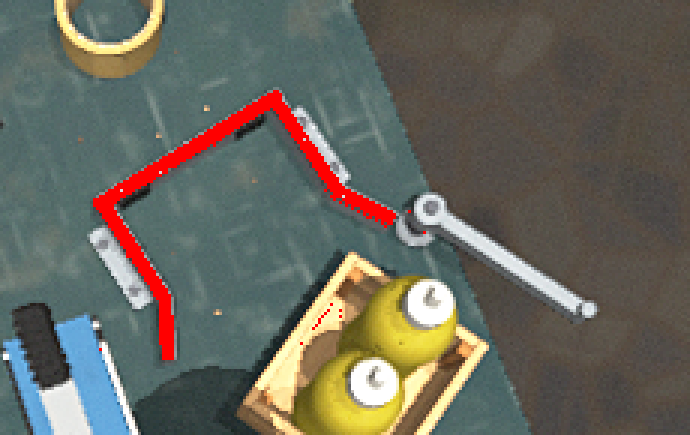

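The red mask traces the rails cleanly; corners are at about (100,203) and (275,97) in the crop. Next I fit the bay frame and compute the approach.

```bash
cat >> h.py <<'E'
def go(x,y,z,yaw):
    "tool-axis shift to a world tip target (fingertip xyz), pointing down"
    s=telemetry.observe();p=s['tool_pos'];w=s['tool_rot'][2]
    d=np.array([x,y,z+.178])-p;c,n=np.cos(w),np.sin(w)
    print('go dx %.0f dy %.0f dz %.0f roll %.3f (t=%.2f)'%(1e3*(d[0]*c+d[1]*n),1e3*(d[0]*n-d[1]*c),-1e3*d[2],w-yaw,s['time']))
E
python3 - <<'E'
from h import *
for n,roi in [('top',(290,420,95,200)),('scene',(310,385,210,305))]:
    f=np.load(n+'0.npz');p=f['p'];W=np.load(n+'W.npy');m=np.zeros(W.shape[:2],bool);m[roi[2]:roi[3],roi[0]:roi[1]]=1
    hsv=cv2.cvtColor(p,cv2.COLOR_RGB2HSV)
    q=W[m&(hsv[...,1]<60)&(hsv[...,2]>90)&(W[...,2]>.024)&(W[...,2]<.036)][:,:2]
    yaw,o=.574,np.array([.645,-.187])
    for i in range(4):
        X=np.array([np.cos(yaw),np.sin(yaw)]);Y=np.array([-X[1],X[0]])
        b=np.c_[(q-o)@X,(q-o)@Y]
        e=b[(abs(b[:,1])<.07)&(abs(b[:,0]-.07)<.02)]
        l=b[(b[:,0]>-.02)&(b[:,0]<.055)&(abs(b[:,1]-.086)<.02)];r=b[(b[:,0]>-.02)&(b[:,0]<.055)&(abs(b[:,1]+.086)<.02)]
        se=np.polyfit(e[:,1],e[:,0],1);sl=np.polyfit(l[:,0],l[:,1],1)[0];sr=np.polyfit(r[:,0],r[:,1],1)[0]
        yaw+=(-se[0]*2+sl+sr)/4
        print(n,len(e),len(l),len(r),'slopes',-se[0],sl,sr,'end x inner/med',np.percentile(e[:,0],[5,50,95]),'L',np.percentile(l[:,1],[5,50,95]),'R',np.percentile(r[:,1],[5,50,95]))
        a=np.percentile(e[:,0],5)-.065; bb=(np.median(l[:,1])+np.median(r[:,1]))/2
        o=o+a*X+bb*Y
    print('bay',o,yaw)
    C=np.array([.498,-.2787]);print('crate in bay',(C-o)@X,(C-o)@Y,np.radians(53.27)-yaw)
    print('pivot',o-.088*X-.135*Y)
a=ray('top',414,176,.235);b=ray('top',395,203,.235);print('caps',a,b)
th=np.radians(53.3);go(.498-.125*np.cos(th),-.2787-.125*np.sin(th),.12,th)
E
```

```text
top 251 133 124 slopes -0.022592616352215718 -0.022107151255702315 -0.02323374802001891 end x inner/med [0.06774738 0.07320024 0.07887234] L [0.08427173 0.08969262 0.09486115] R [-0.09158011 -0.08592534 -0.08085369]
top 251 133 124 slopes 0.0009476152094503672 0.0016470962334869976 0.00012256603673599863 end x inner/med [0.06530019 0.07051755 0.07596097] L [0.08281564 0.08836992 0.09346241] R [-0.09280459 -0.08754495 -0.08226515]
top 251 131 123 slopes 3.863570050989823e-05 0.00038686539952712055 0.0016743044329364364 end x inner/med [0.0650123  0.07020405 0.07566842] L [0.08237381 0.08792223 0.0930358 ] R [-0.09326256 -0.08800845 -0.08271085]
top 251 132 123 slopes -0.0004917478522293727 -0.0026600387334551143 0.0011528573760704354 end x inner/med [0.06501167 0.07018398 0.07566212] L [0.08241237 0.08800925 0.09305461] R [-0.09321906 -0.08798456 -0.08269239]
bay [ 0.64636042 -0.18343143] 0.5521966312201527
crate in bay -0.1762862211617007 -0.003175706646250888 0.37754026131722673
pivot [ 0.64235521 -0.34453064]
scene 221 113 136 slopes -0.026945330004853343 -0.025249473020930502 -0.0
[... 389 characters left out ...]
s -0.001300982904281488 0.002618439659596625 -0.00036594766605197105 end x inner/med [0.06503816 0.07055195 0.07630946] L [0.08295908 0.08778995 0.09344273] R [-0.09288758 -0.08779495 -0.08173322]
scene 225 113 134 slopes -0.0012143714766188628 0.002703303047047727 -0.00028113474816541503 end x inner/med [0.06500298 0.07051459 0.07627616] L [0.08296336 0.08779446 0.09344854] R [-0.09288425 -0.08779226 -0.08172882]
bay [ 0.64589702 -0.1856829 ] 0.5484349658812232
crate in bay -0.17470135067289766 -0.002268601965801475 0.38130192665615625
pivot [ 0.6411858  -0.34676302]
caps [ 0.51832369 -0.29426434  0.235     ] [ 0.46581134 -0.25505195  0.235     ]
go dx 247 dy -13 dz 106 roll -0.539 (t=0.10)
```

```bash
python3 -m crank '[[1,40,-2,0,-0.1],[1,80,-4,10,-0.2],[1,120,-6,30,-0.3],[1,160,-8,50,-0.4],[1,200,-10,70,-0.5],[1,230,-12,90,-0.539],[1,247,-13,106,-0.539],[1,247,-13,106,-0.539],[1,247,-13,106,-0.539]]'
python3 - <<'E'
from h import *
th=np.radians(53.3);go(.498-.085*np.cos(th),-.2787-.085*np.sin(th),.028,th)
p,d=vision.read_camera('wrist');cv2.imwrite('pics/w1.png',p[:,:,::-1])
E
```

```text
time: 0.85
tool_pos: [0.4239, -0.3785, 0.2973]
tool_rot: [-3.138, -0.0, 0.932]
contact_force: [-0.2, -1.0, 0.2]
opening: 0.0921
grip_force: 0.0
go dx 39 dy -0 dz 91 roll 0.002 (t=0.85)
```

View pics/w1.png

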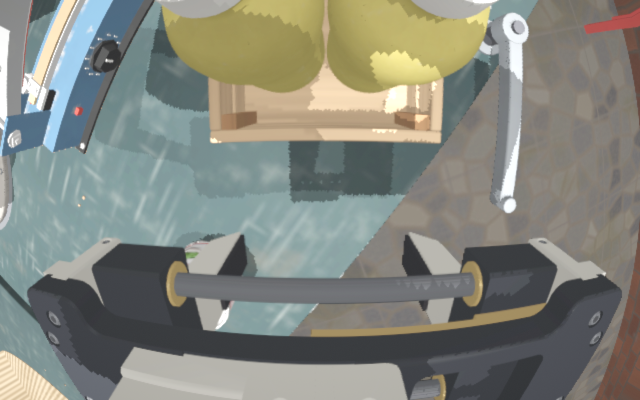

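The wrist view shows the crate's back wall (row 137, columns 210–441), square to and centred on the open fingers. I'll descend clear of it and then approach.

```bash
python3 -m crank '[[1,0,0,30,0],[1,0,0,60,0],[1,0,0,85,0],[1,0,0,91,0],[1,10,0,91,0],[1,20,0,91,0],[1,26,0,91,0],[1,30,0,91,0],[1,30,0,91,0]]'
python3 - <<'E'
from h import *
c=vision.get_calibration('wrist');R=cv2.Rodrigues(np.array(c['rvec'],float))[0];o=-R.T@np.array(c['tvec']).ravel()
s=telemetry.observe();e=o-s['tool_pos'];w=s['tool_rot'][2];print('cam fwd',e[0]*np.cos(w)+e[1]*np.sin(w),e[2],c['camera_matrix'][0,0], s['contact_force'])
p,d=vision.read_camera('wrist');cv2.imwrite('pics/w2.png',p[:,:,::-1])
p,d=vision.read_camera('scene');cv2.imwrite('pics/s2.png',cv2.resize(p[130:330,130:400],None,fx=2.9,fy=2.9)[:,:,::-1])
E
```

```text
time: 1.65
tool_pos: [0.4424, -0.3545, 0.2092]
tool_rot: [3.139, 0.0, 0.931]
contact_force: [0.2, -0.6, -0.0]
opening: 0.092
grip_force: 0.0
cam fwd 0.08147698274543105 -0.02102820490310839 309.70691628693146 [ 0.18623563 -0.62812875 -0.01752256]
```

View pics/s2.png

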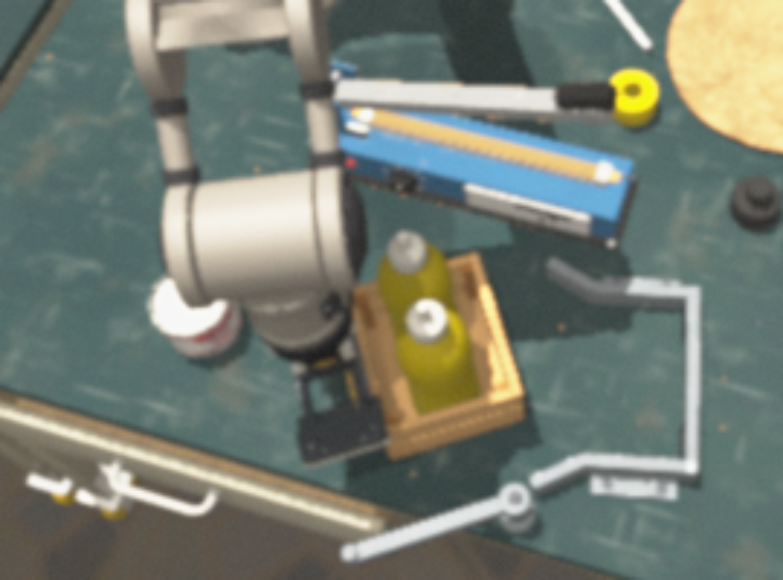

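The crate (430,360) is just ahead of the fingers, and the mouth is to the right with nothing in between. Start with a gentle contact push, then turn.

```bash
python3 -m crank '[[1,4,0,2,0],[1,8,0,2,0],[1,11,0,2,0],[1,14,0,2,0],[1,17,0,2,0]]';python3 -m crank '[[1,2,0,0,0.03],[1,5,0,0,0.07],[1,8,0,0,0.11],[1,11,0,0,0.15],[1,14,0,0,0.19],[1,17,0,0,0.23],[1,17,0,0,0.23]]'
cat >> h.py <<'E'
O=np.array([.6462,-.1845]);YAW=.55
def bayf(p): X=np.array([np.cos(YAW),np.sin(YAW)]);d=np.asarray(p)[:2]-O;return np.array([d@X,d@[-X[1],X[0]]])
def report(name=None):
    s=telemetry.observe();print('t %.2f tool in bay'%s['time'],bayf(s['tool_pos']).round(4),'yaw-bay %.3f'%(s['tool_rot'][2]-YAW),'F',np.round(s['contact_force'],1))
    for n in ['top','scene']:
        p,d=vision.read_camera(n);W=cloud(n,d);hsv=cv2.cvtColor(p,cv2.COLOR_RGB2HSV)
        k=(W[...,2]>.078)&(W[...,2]<.094)&(hsv[...,1]>60)&(hsv[...,0]>5)&(hsv[...,0]<28)&(np.hypot(W[...,0]-.57,W[...,1]+.23)<.2)
        k=cv2.morphologyEx(k.astype(np.uint8),cv2.MORPH_OPEN,np.ones((2,2)))>0
        if k.sum()<50: print(n,'few');continue
        r=cv2.minAreaRect((W[k][:,:2]*1000).astype(np.float32))
        print(n,k.sum(),'c',bayf(np.array(r[0])/1000).round(4),'size',np.round(r[1],1),'ang-bay',round(np.radians(r[2])-YAW,3),'rimz',np.median(W[k][:,2]).round(4))
        # caps: circles of bottles high up
        b=(W[...,2]>.2)&(W[...,2]<.245)&(hsv[...,1]<60)&(hsv[...,2]>120)&(np.hypot(W[...,0]-.57,W[...,1]+.23)<.2)
        if name: cv2.imwrite(f'pics/{name}_{n}.png',cv2.resize(p[60:330,200:480] if n=='top' else p[150:350,180:400],None,fx=2,fy=2)[:,:,::-1])
E
python3 -c "
from h import *
report('a')"
```

```text
time: 2.17
tool_pos: [0.4517, -0.3414, 0.2057]
tool_rot: [-3.142, 0.0, 0.93]
contact_force: [-0.7, -0.1, 0.0]
opening: 0.0919
grip_force: 0.0
time: 2.75
tool_pos: [0.4616, -0.3276, 0.2056]
tool_rot: [-3.141, 0.001, 0.699]
contact_force: [0.5, 0.3, -0.6]
opening: 0.0919
grip_force: 0.0
t 2.75 tool in bay [-0.2322 -0.0255] yaw-bay 0.149 F [ 0.5  0.3 -0.6]
top 371 c [-0.133   0.0377] size [ 91.1 222.8] ang-bay 0.707 rimz nan
scene 410 c [-0.1434  0.0131] size [115.8 193. ] ang-bay 0.164 rimz nan
```

```bash
python3 - <<'E'
s=open('h.py').read()
s=s.replace("np.ones((2,2)))>0","np.ones((2,2)))>0; k&=np.isfinite(W[...,2])&(W[...,2]>.078)&(W[...,2]<.094)\n        tp=s['tool_pos'];y=s['tool_rot'][2];k&=np.hypot(W[...,0]-tp[0]-.085*np.cos(y),W[...,1]-tp[1]-.085*np.sin(y))<.12")
open('h.py','w').write(s)
E
python3 -c "
from h import *
report('b')
a=cv2.imread('pics/b_top.png');b=cv2.imread('pics/b_scene.png');cv2.imwrite('pics/b.png',cv2.resize(np.hstack([a[:400,:400],b[:400,:400]]),None,fx=1,fy=1))"
```

```text
t 2.85 tool in bay [-0.2321 -0.0259] yaw-bay 0.151 F [-0.7  0.1 -0.5]
top 313 c [-0.1401 -0.0026] size [100. 151.] ang-bay 0.251 rimz 0.0846
scene 303 c [-0.1441 -0.0066] size [116.4 147.5] ang-bay 0.235 rimz 0.0848
```

View pics/b.png

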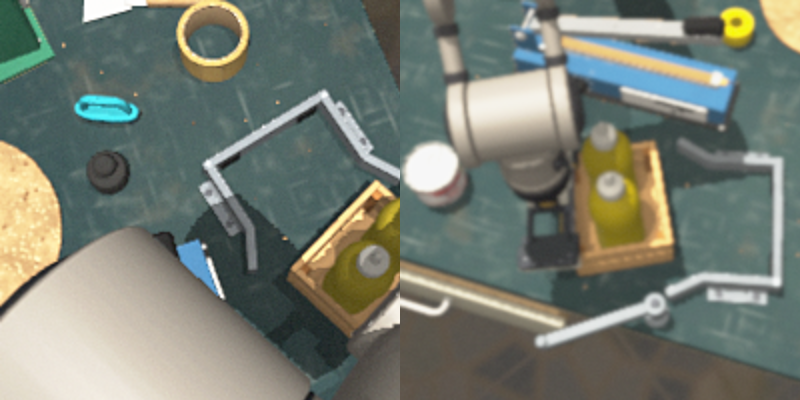

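Both views show the crate turning in cleanly: it's about 0.24 rad askew now, down from 0.38, and its centre is near bay (-154,-6) mm. I'll keep turning while moving forward.

```bash
python3 -m crank '[[1,4,-2,0,0.02],[1,8,-4,0,0.04],[1,13,-6,0,0.07],[1,17,-8,0,0.09],[1,22,-10,0,0.11],[1,27,-12,0,0.13],[1,31,-13,0,0.15],[1,35,-13,0,0.15],[1,39,-13,0,0.15]]'; python3 -c "
from h import *
report()"
```

```text
time: 3.7
tool_pos: [0.4828, -0.2933, 0.2057]
tool_rot: [-3.141, 0.001, 0.55]
contact_force: [-4.1, -3.6, 1.6]
opening: 0.0918
grip_force: 2.5
t 3.70 tool in bay [-0.1962 -0.0073] yaw-bay 0.000 F [-4.1 -3.6  1.6]
top 234 c [-0.1026 -0.0048] size [ 90.  157.2] ang-bay 0.09 rimz 0.0846
scene 272 c [-0.1055 -0.0069] size [102.5 148.3] ang-bay -0.0 rimz 0.0849
```

```bash
python3 -m crank '[[1,7,-1,0,0],[1,14,-2,0,0],[1,21,-3,0,0],[1,28,-4,0,0],[1,35,-5,0,0],[1,42,-6,0,0],[1,49,-6,0,0],[1,56,-6,0,0],[1,63,-6,0,0],[1,70,-6,0,0],[1,76,-6,0,0],[1,80,-6,0,0]]'; python3 -c "
from h import *
report()"
```

```text
time: 4.8
tool_pos: [0.5482, -0.2461, 0.2057]
tool_rot: [-3.141, 0.001, 0.55]
contact_force: [-4.1, -3.8, 1.5]
opening: 0.0919
grip_force: 2.9
t 4.80 tool in bay [-0.1157 -0.0013] yaw-bay 0.000 F [-4.1 -3.8  1.5]
top 114 c [0.0104 0.0288] size [ 50.7 129.1] ang-bay 0.491 rimz 0.0847
scene 286 c [-0.0243 -0.0014] size [100.8 148.5] ang-bay -0.001 rimz 0.0851
```

```bash
python3 -m crank '[[1,6,0,0,0],[1,12,0,0,0],[1,18,0,0,0],[1,24,0,0,0],[1,29,0,0,0],[1,33,0,0,0],[1,36,0,0,0],[1,38,0,0,0],[1,38,0,0,0]]'; python3 -m crank '[[1,1,0,0,0],[1,2,0,0,0],[1,2,0,0,0]]'; python3 -c "
from h import *
report()"
```

```text
time: 5.65
tool_pos: [0.5806, -0.2262, 0.2056]
tool_rot: [-3.141, 0.0, 0.55]
contact_force: [-2.4, -2.4, 0.9]
opening: 0.0916
grip_force: 1.6
time: 5.9
tool_pos: [0.5815, -0.2258, 0.2057]
tool_rot: [-3.141, 0.002, 0.55]
contact_force: [-7.2, -5.2, 2.9]
opening: 0.0918
grip_force: 4.5
t 5.90 tool in bay [-0.0767 -0.0014] yaw-bay 0.000 F [-7.2 -5.2  2.9]
top 74 c [0.0526 0.0341] size [ 37.5 107.5] ang-bay 0.431 rimz 0.0844
scene 283 c [ 0.0152 -0.0014] size [ 99.  148.8] ang-bay -0.016 rimz 0.0851
```

```bash
for i in 1 2; do python3 -m crank '[[1,1,0,0,0],[1,1,0,0,0],[1,1,0,0,0]]' | egrep 'tool_pos|contact'; done; python3 -c "
from h import *
report()"
```

```text
tool_pos: [0.5818, -0.2258, 0.2057]
contact_force: [-11.4, -7.6, 4.3]
tool_pos: [0.5821, -0.2257, 0.2057]
contact_force: [-14.3, -8.1, 5.7]
t 6.50 tool in bay [-0.0762 -0.0016] yaw-bay 0.001 F [-14.3  -8.1   5.7]
top 75 c [0.0523 0.0322] size [ 33.6 105.4] ang-bay 0.417 rimz 0.0841
scene 280 c [ 0.0009 -0.002 ] size [127.2 148.1] ang-bay 0.003 rimz 0.085
```

```bash
python3 -m crank '[[1,1,0,0,0],[1,2,0,0,0],[1,2,0,0,0],[1,2,0,0,0]]' | egrep 'tool_pos|contact'; python3 -m crank '[[1,-6,0,0,0],[1,-14,0,0,0],[1,-25,0,0,0],[1,-45,0,0,0],[1,-70,0,0,0],[1,-80,0,-40,0],[-1,-80,0,-80,0],[-1,-80,0,-120,0],[-1,-80,0,-120,0],[-1,-80,0,-120,0]]'
python3 - <<'E'
from h import *
report()
p,d=vision.read_camera('wrist');cv2.imwrite('pics/w3.png',p[:,:,::-1])
p,d=vision.read_camera('top');cv2.imwrite('pics/t3.png',p[:,:,::-1])
W=cloud('top',d);Y=bayf
hsv=cv2.cvtColor(p,cv2.COLOR_RGB2HSV)
b=np.stack([(W[...,0]-O[0])*np.cos(YAW)+(W[...,1]-O[1])*np.sin(YAW),-(W[...,0]-O[0])*np.sin(YAW)+(W[...,1]-O[1])*np.cos(YAW)],-1)
k=(W[...,2]>.042)&(W[...,2]<.064)&(hsv[...,1]<70)&(np.hypot(b[...,0]+.088,b[...,1]+.135)<.17)&(b[...,1]<-.1)
q=b[k];print(k.sum(),cv2.minAreaRect((q*1000).astype(np.float32)) if k.sum()>10 else '')
r=q-[-.088,-.135];far=q[np.argmax(np.hypot(*r.T))];print('far',far,np.hypot(*(far-[-.088,-.135])))
E
```

```text
tool_pos: [0.5826, -0.2256, 0.2058]
contact_force: [-21.6, -13.4, 9.7]
time: 7.77
tool_pos: [0.5177, -0.2651, 0.3286]
tool_rot: [3.136, -0.003, 0.55]
contact_force: [-0.2, 1.0, -0.8]
opening: 0.0697
grip_force: 0.0
t 7.77 tool in bay [-0.1517 -0.0016] yaw-bay -0.000 F [-0.2  1.  -0.8]
top 205 c [-0.0373  0.0157] size [ 88.3 150.4] ang-bay -0.324 rimz 0.0848
scene 289 c [-0.0171 -0.0007] size [ 91.2 150.1] ang-bay 0.004 rimz 0.085
0 Traceback (most recent call last):
  File "<stdin>", line 10, in <module>
    return _wrapfunc(a, 'argmax', axis=axis, out=out, **kwds)
    return bound(*args, **kwds)
ValueError: attempt to get argmax of an empty sequence
```

View pics/w3.png

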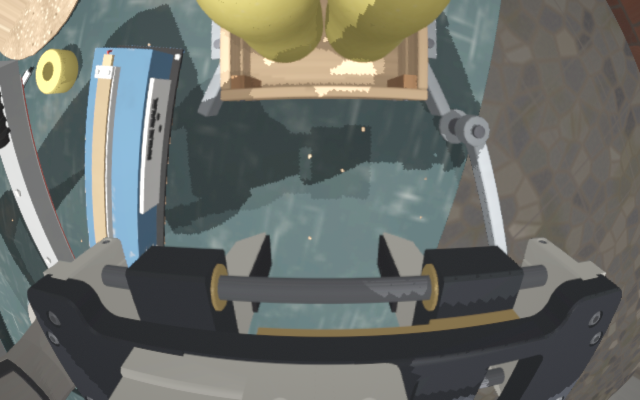

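The wrist view shows the crate seated squarely in the bay (back rim row 95) and the keeper running from its pivot (473,130) to about (500,245). Now I'll go over the bar to its outer side with the fingers shut.

```bash
python3 -m crank '[[-1,-10,35,0,0],[-1,-20,75,0,0],[-1,-30,115,0,0],[-1,-38,155,0,0],[-1,-41,190,0,0],[-1,-41,210,0,0],[-1,-41,218,0,0],[-1,-41,218,0,0],[-1,-41,218,0,0],[-1,-41,218,0,0]]'
python3 - <<'E'
from h import *
s=telemetry.observe();print(bayf(s['tool_pos']))
p,d=vision.read_camera('wrist');cv2.imwrite('pics/w4.png',p[:,:,::-1])
p,d=vision.read_camera('scene');cv2.imwrite('pics/s4.png',p[:,:,::-1])
E
```

```text
time: 8.8
tool_pos: [0.5965, -0.4713, 0.3245]
tool_rot: [-3.139, 0.0, 0.55]
contact_force: [0.7, -0.6, -0.8]
opening: 0.0003
grip_force: 0.0
[-0.19234291 -0.21854336]
```

View pics/w4.png

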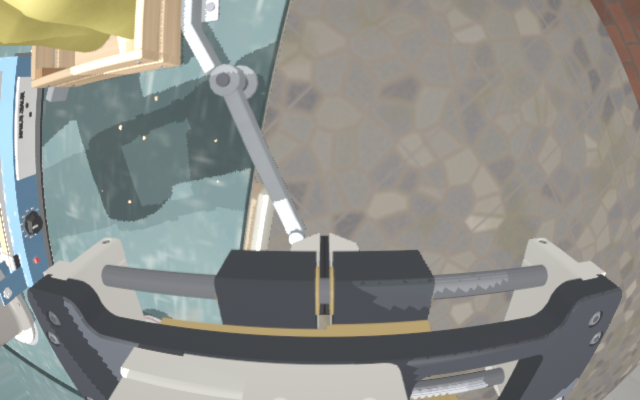

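The bar's stud is at (296,239), its pivot at (229,80), and the closed fingers are near (325,240). I'll cast those pixels to get the bar angle before descending.

```bash
cat >> h.py <<'E'
def wray(u,v,z):
    c=vision.get_calibration('wrist');K=c['camera_matrix'];R=cv2.Rodrigues(np.array(c['rvec'],float))[0];o=-R.T@np.array(c['tvec']).ravel()
    a=np.array([(u-K[0,2])/K[0,0],(v-K[1,2])/K[1,1]]);th=np.hypot(*a);r=R.T@np.r_[a/th*np.sin(th),np.cos(th)];return o+r*(z-o[2])/r[2]
E
python3 - <<'E'
from h import *
t=bayf(wray(296,239,.056));p=bayf(wray(229,80,.055));print(t,p,np.hypot(*(t-p)),'a',np.arctan2(-(t-p)[0],(t-p)[1]))
for a in [1.965,1.7,1.4,1.1,.8,.5,.25,.1,0]:
    off=7+9.5*abs(np.cos(a))+19*abs(np.sin(a))
    P=np.array([-88,-135])+130*np.array([-np.sin(a),np.cos(a)])-off*np.array([np.cos(a),np.sin(a)]);print(a,P.round(0))
E
```

```text
[-0.22747092 -0.19415661] [-0.08893088 -0.14151933] 0.14820265342237818 a 1.9338933046176048
1.965 [-197. -211.]
1.7 [-213. -179.]
1.4 [-221. -140.]
1.1 [-217. -101.]
0.8 [-200.  -64.]
0.5 [-172.  -33.]
0.25 [-140.  -14.]
0.1 [-119.   -7.]
0 [-104.   -5.]
```

```bash
python3 -m crank '[[-1,3,2,0,0],[-1,3,2,35,0],[-1,3,2,70,0],[-1,3,2,95,0],[-1,3,2,109,0],[-1,3,2,109,0]]'; python3 -c "
from h import *
s=telemetry.observe();print(bayf(s['tool_pos']))"
```

```text
time: 9.4
tool_pos: [0.5996, -0.4713, 0.2127]
tool_rot: [-3.135, 0.002, 0.55]
contact_force: [-0.5, 0.1, 0.2]
opening: 0.0001
grip_force: 0.0
[-0.18960771 -0.2201237 ]
```

```bash
python3 -m crank '[[-1,-4,-5,0,0],[-1,-9,-12,0,0],[-1,-14,-22,0,0],[-1,-19,-32,0,0],[-1,-23,-41,0,0],[-1,-26,-54,0,0],[-1,-29,-67,0,0],[-1,-31,-80,0,0],[-1,-31,-93,0,0],[-1,-29,-106,0,0],[-1,-27,-119,0,0],[-1,-27,-119,0,0]]'
python3 - <<'E'
from h import *
s=telemetry.observe();print(bayf(s['tool_pos']))
p,d=vision.read_camera('wrist');cv2.imwrite('pics/w5.png',p[:,:,::-1])
E
```

```text
time: 10.4
tool_pos: [0.5153, -0.3838, 0.2197]
tool_rot: [3.138, -0.001, 0.551]
contact_force: [0.6, -0.3, 0.8]
opening: 0.0003
grip_force: 0.1
[-0.21575752 -0.10149903]
```

View pics/w5.png

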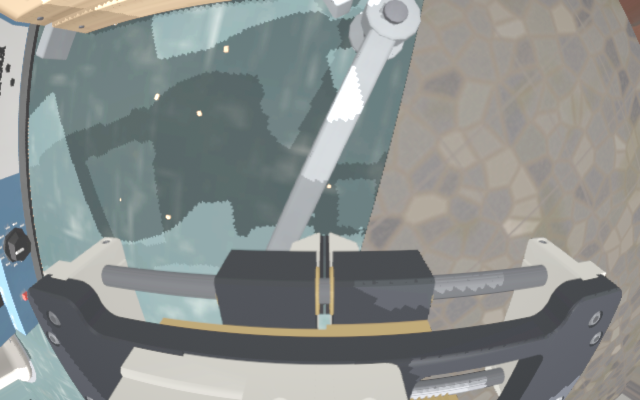

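The bar is following the fingertips: it runs from the pivot (390,15) to their left at about (280,245). Continue closing.

```bash
python3 -m crank '[[-1,4,-12,3,0],[-1,10,-25,3,0],[-1,16,-37,3,0],[-1,25,-48,3,0],[-1,35,-59,3,0],[-1,44,-68,3,0],[-1,55,-75,3,0],[-1,66,-82,3,0],[-1,76,-87,3,0],[-1,87,-91,3,0],[-1,97,-94,3,0],[-1,103,-95,3,0]]'; python3 -m crank '[[-1,4,0,0,0],[-1,7,0,0,0],[-1,8,0,0,0],[-1,9,0,0,0],[-1,9,0,0,0]]'
python3 - <<'E'
from h import *
s=telemetry.observe();print(bayf(s['tool_pos']),s['contact_force'])
E
```

```text
time: 11.45
tool_pos: [0.5541, -0.2489, 0.2137]
tool_rot: [-3.142, -0.0, 0.551]
contact_force: [-1.0, -0.3, 0.6]
opening: 0.0001
grip_force: 0.4
time: 11.87
tool_pos: [0.5595, -0.2462, 0.2135]
tool_rot: [-3.139, 0.004, 0.55]
contact_force: [-7.4, -2.0, 3.7]
opening: 0.0001
grip_force: 4.1
[-0.10618984 -0.00730869] [-7.44742155 -2.01360466  3.73004261]
```

Contact with the stop. Press a little more to confirm.

```bash
python3 -m crank '[[-1,2,0,0,0],[-1,3,0,0,0],[-1,3,0,0,0],[-1,3,0,0,0]]'|egrep 'pos|force'; python3 -m crank '[[-1,-4,0,0,0],[-1,-12,0,0,0],[-1,-30,0,0,0],[-1,-60,0,0,0],[-1,-80,0,-30,0],[-1,-90,0,-70,0],[-1,-90,0,-110,0],[-1,-90,0,-130,0],[-1,-90,0,-130,0]]'
python3 - <<'E'
from h import *
report()
p,d=vision.read_camera('wrist');w=p;p,d=vision.read_camera('scene')
cv2.imwrite('pics/fin.png',np.hstack([w[0:300,100:500],cv2.resize(p[190:340,200:400],(400,300))])[:,:,::-1])
E
```

```text
tool_pos: [0.5604, -0.2459, 0.2135]
contact_force: [-16.7, -7.9, 7.2]
grip_force: 9.5
time: 12.95
tool_pos: [0.4871, -0.2919, 0.3494]
tool_rot: [3.131, -0.004, 0.549]
contact_force: [0.9, 0.1, 0.8]
opening: 0.0
grip_force: 0.0
t 12.95 tool in bay [-0.1918 -0.0084] yaw-bay -0.001 F [0.9 0.1 0.8]
top 244 c [-0.0392 -0.0003] size [ 52.8 149.6] ang-bay -0.036 rimz 0.0846
scene 232 c [-0.0361 -0.002 ] size [ 59.6 149.2] ang-bay 0.067 rimz 0.0851
```

View pics/fin.png

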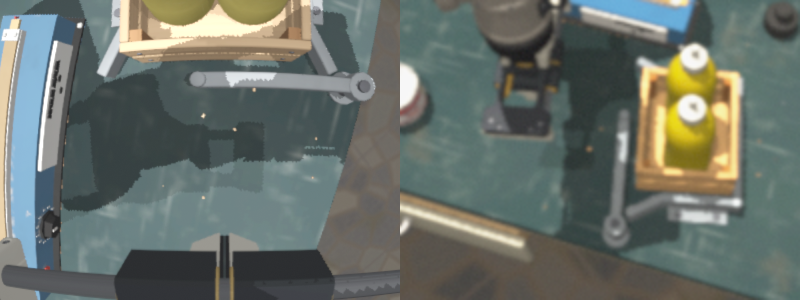

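The left half shows the bar lying across the mouth, from (363,86) to (197,79), in front of the crate's wall; the right half agrees. I'll check the angles numerically.

Run:
```python
from h import *
t=bayf(wray(297,79,.057));p=bayf(wray(463,86,.055));print('tip',t,'piv',p,np.hypot(*(t-p)),'a',np.arctan2(-(t-p)[0],(t-p)[1]))
q,d=vision.read_camera('wrist');hsv=cv2.cvtColor(q,cv2.COLOR_RGB2HSV)
m=(hsv[...,0]>8)&(hsv[...,0]<25)&(hsv[...,1]>50)&(hsv[...,2]>100)
L=[]
for u in range(240,400,8):
    v=np.where(m[20:75,u])[0]
    if len(v): L.append(bayf(wray(u,20+v.max(),.012)))
L=np.array(L);print('lowest wood edge',np.median(L,0),'slope',np.polyfit(L[:,1],L[:,0],1)[0])
# far rim (x+) of the crate from scene view
q,d=vision.read_camera('scene');W=cloud('scene',d);b=np.array([bayf(x) for x in W.reshape(-1,3)]).reshape(400,640,2);hsv=cv2.cvtColor(q,cv2.COLOR_RGB2HSV)
k=(W[...,2]>.08)&(W[...,2]<.092)&(hsv[...,1]>60)&(np.hypot(b[...,0],b[...,1])<.12)
q=b[k];r=cv2.minAreaRect((q*1000).astype(np.float32));print(k.sum(),r,np.percentile(q,[1,99],axis=0))
```

```text
tip [-0.08949045  0.01568891] piv [-0.08887293 -0.13197426] 0.14766445612934956 a 0.0041819438104439095
lowest wood edge [-0.06490264  0.00120404] slope 0.0014034524717707933
659 ((-0.7152786254882812, -0.13001251220703125), (129.9924774169922, 152.10560607910156), 0.15547023713588715) [[-0.06537048 -0.07508896]
 [ 0.06395546  0.07418485]]
```

Keeper angle measures 0.004 rad. The crate is centred within 1 mm of home, with under 0.003 rad of skew. The robot is clear, so I'll hand in.

```bash
python3 -c "
from cell import ticket
print(ticket.hand_in())"
```

```text
the job is handed in; nothing more can be done
None
```

The job is done and handed in: the crate sits squarely home against the end rail (within about 1 mm and 0.003 rad by camera), the keeper is shut (about 0.004 rad), and the arm is withdrawn clear at roughly 13 s of robot time.

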